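Free the child-safety hook and open the finishing cupboard

ROBOT

A 6-joint arm with a two-finger parallel gripper is mounted at the origin on a cart in front of the work surface, level with it; the furniture and walls round the work are solid. World frame = base frame: x ahead of the robot, y to its left, z up, the work surface at z = 0. Lengths are in m, angles in rad, forces in N, time in s.
With the tool pointing down it reaches from about 0.275 to 0.75 m from the base axis. Payload 10.2 kg.
Tool frame: the origin (TCP) lies midway between the tips of the shut fingers; the grasp point (between the pads) lies 19 mm behind it; z points along the fingers, y is the line along which they close (so a half turn about z gives the same grasp; the last joint's range is limited). The gripper opens to 88 mm and grips with 3 to 60 N. Pads are 18 mm wide; open, the fingers measure 123 mm over their backs; the gripper's body (75 mm by 187 mm) begins 45 mm behind the grasp point.
Start: joints at [-1.368, 0.313, 1.498, -0, 1.331, -0.223], TCP at [0.217, -0.478, 0.218] pointing down, gripper open.
Joint ranges: [-2.94, 2.94], [-0.97, 2.17], [0.19, 2.56], [-1.23, 4.37], [0.02, 3.11], [-2.88, 2.88]. Speed limits (rad/s): [2.39, 2.39, 3.01, 3.14, 3.14, 3.14].

INTERFACE

Orientations are given as a rotation vector (axis times angle).
In Python, from bench import * gives the robot as it stands. Calls block until the motion is done:
- goto(position, orientation): joint-space move of the TCP to a pose.
- move_straight(position, max_speed=0.15, frame=None, threshold=None): straight line of the TCP; frame=None keeps the orientation; max_speed is the mean speed in m/s. With threshold (N) it stops when the force on the tool has changed by that much, and returns True; else False.
- set_joints(angles): joint-space move.
- release() and close(): open the fingers fully, or close them until they stop; the grip force is fixed at half the most.
- pause(seconds).
- inverse_kinematics(position, orientation): joint angles nearest the present ones, or None.
- sense(): the state.
- grab_frame(name): name is "side" or "top"; returns a dict with "img" (384x512x3 uint8, red, green, blue), "depth" (384x512 float32, m along the optical axis (not along the pixel's ray), 0 where there is no reading), "vfov" (degrees; the focal length in pixels is half the picture's height over the tangent of half this angle, whatever the lens; pixels are square), "cx", "cy" (the principal point, pixels), "R" (3x3) and "t" (3): a world point X has camera coordinates R X + t. Camera axes: x right, y down, z forward; pixel columns grow to the right and rows downward; lengths in m; the calibration is good to about 2 mm. A picture is of the moment at which its call begins.
A pose or a line that the arm cannot do raises MotionError and nothing moves.
- close_job(): hands the job in; it is judged then, once.
Trained networks look in the newest picture that a camera, given by its name, has taken for a name from the list of things; names that differ only in an ending like _2 or _b are one class to them, and where a whole thing is asked for, a point or a joint stands for the part that bears it (a point fixed in the world has none). Each returns a list of dicts, best first, with "score" (0 to 1); they miss things now and then, are a little off and sometimes report something else, mostly with a low value. They report only what shows in the picture. A call takes as long as a camera call.
- boxes_of(label, camera): "centre" ([x, y, z] in m, in world coordinates, good to about 4 mm: the middle of the surface that is visible of it).
- pinpoint(label, camera): "centre" ([x, y, z] in m, in world coordinates, good to about 4 mm: a listed point, or the origin of a listed thing).
The state is a dict: "time_s": time; "qpos": joint angles; "qvel": joint speeds; "joint_torque": joint torques, N m; "tcp_pos": TCP position; "orientation": TCP orientation; "contact_force": force on the tool from outside, world axes, zero at the start; "wrist_torque": the same for the moment, N m; "opening": opening from 0.0 (shut) to 1.0 (fully open); "grasp_force": force on a finger pad.
Only numpy, scipy, OpenCV 4.12 (cv2) and the standard library are available. Lean on these libraries where they do the work, as an engineer would, in place of code of your own. Each camera call takes 0.05 s, during which the arm holds its last target. There are 200 camera calls.

TASK

Open the small green-doored cupboard, which is kept shut by a child-safety hook. Draw its door ajar by the handle until the hook takes hold, reach down through the gap above the door with a fingertip and press the sprung hook down until it clears its keeper, and draw the door past it and on until it stands open by at least sixty degrees. Be gentle with the plastic hook, both when you pull against it and when you press it, and do not disturb the things standing about.

Things in the scene. Friction and masses are not known exactly. Their poses are not given: they have to be found in the camera images.
- cupboard: Plywood carcass, fixed to the bench, 170 (x) x 220 (y) x 205 (z) mm, its top 8 thick. Origin under its centre at bench level; own -x looks out of the open front (to the robot), z up. The front edges of its sides and top are at own x -85. The door's hinge axis is upright through own x -87, y +113 (left front corner seen from the robot).
- hinge (a point): Point on the door's hinge axis at the height of the cupboard's top, 205 above the bench. Door frame, used below: origin on the hinge axis at bench level, axes those of the cupboard turned clockwise from above by the door's angle. In it the green door has its inner face at x 0, outer face at x -16, free edge at y -223, top at z 205.
- door (a joint): Angle of the green door, rad: 0 shut, grows as its free (right) edge comes out towards the robot; stop at 1.4. Light hinge friction (0.12 N m) keeps it where it is left. Somewhere from 0.18 to 0.26 the hook meets its keeper (a felt stop) and the door comes no further until the hook is pressed down; 0.15 rad beyond that place the hook is out of the keeper and may rise again.
- handle (a point): Grip point near the upper end of the steel bar handle: a 10 mm round upright bar from z 182 down to 105. In the door frame at x -51, y -198, z 180; the bar's axis stands 35 mm in front of the door's outer face.
- hook: White plastic sprung hook inside the door. Origin on top of its ribbed thumb pad: door frame x +18, y -165, 26 mm below the door's top at rest. Arm 20 wide (y), from the door to x +59. Guided straight down, it springs back: 1.5 N starts it, plus 0.15 N per mm. Door held ajar, the gap over it, from door to cupboard top, is 33 to 42 mm. Pressing over 14 N or pulling over 25 N breaks it.
- barb (a point): Top of the barb, 17 mm above the arm, door frame x +51 to +59. It catches behind the upper lip of a steel keeper: a fixed plate with a window, under the front of the cupboard's top, through which the arm runs. It was fitted by hand: its height (6 mm either way) and depth (4 mm) are not measured. The barb clears the upper lip after 3 to 15 mm of press; what ends the press is told under hook_arm.
- hook_arm (a point): Underside of the hook's arm, 6 mm below the thumb pad, at door frame x +18. 1.5 mm after the barb has cleared the upper lip, this underside meets the lower lip of the keeper's window, a steel strip that gives only 1 mm per 40 N: felt as a sharp rise of the force above the spring's 2 to 4 N. Held there lightly, the arm slides out along the lower lip without harm.
- wax_tin: Bystander: flat round dark-green tin, 72 across, 28 high, standing on the cupboard's top near the back. Origin at the centre of its underside.
- egg_cup: Bystander: blue egg cup, 47 across, 52 high, on the bench behind and to the left of the cupboard. Origin at the centre of its underside.
- tumbler: Bystander: clear drinking glass, 58 across, 79 high, on the bench to the left of the cupboard. Origin at the centre of its underside.

How it is judged:
By the outcome, as a careful person would: the job done as asked, in the order asked, and still so for the second after the job is handed in, with the robot touching nothing.
It also fails if it takes over 61 s, if anything falls off the work surface, if the arm or the gripper's body presses on something with over 40 N, if the wrist force passes 120 N, or if a joint passes its speed limit or range.

## Working session

There is one attempt and no reset: what is moved stays moved. The work goes in short steps, each a Python script; the robot and the scene stay as the last script left them, time stands still between calls to the robot, and variables do not carry over. Pictures are saved under pics/ and viewed, at most 10 in all, crops included, and the job is handed in when it is done.

```bash
mkdir -p pics; ls
python3 - <<'E'
from bench import *
import cv2,numpy as np
for c in("side","top"):
    f=grab_frame(c); cv2.imwrite(f"pics/{c}0.png",f["img"][:,:,::-1]); print(c,f["t"],np.round(f["R"],3).tolist())
    for n in["cupboard","hinge","handle","hook","barb","wax_tin","egg_cup","tumbler"]:
        for d in pinpoint(n,c)[:2]: print(n,np.round(d["centre"],4),round(d["score"],2))
s=sense();print(s["time_s"],s["contact_force"],s["orientation"],s["opening"])
E
```

```text
pics
side [0.62240067 0.28194838 0.89583444] [[-0.996, -0.093, 0.005], [-0.062, 0.628, -0.775], [0.069, -0.772, -0.632]]
cupboard [ 0.6566 -0.2799  0.0031] 0.94
hinge [ 0.5876 -0.1553  0.2032] 0.89
handle [ 0.505  -0.3431  0.1792] 0.76
wax_tin [ 0.7027 -0.2364  0.2074] 0.61
egg_cup [ 0.7998 -0.0783 -0.0023] 0.97
top [-0.23539665  0.68483696  0.87224233] [[-0.001, -0.999, 0.039], [-0.985, -0.005, -0.172], [0.172, -0.039, -0.984]]
hinge [ 0.5868 -0.1551  0.2064] 0.8
handle [ 0.5074 -0.3456  0.1814] 0.86
wax_tin [ 0.7007 -0.2312  0.2041] 0.85
egg_cup [ 0.8052 -0.0718 -0.0041] 0.52
tumbler [ 0.7365 -0.0545  0.0008] 0.88
0.9 [ 0.59784794  0.18813487 -0.07724889] [3.07062096e+00 6.63853655e-01 3.25015969e-05] 1.002111141043032
```

View pics/side0.png

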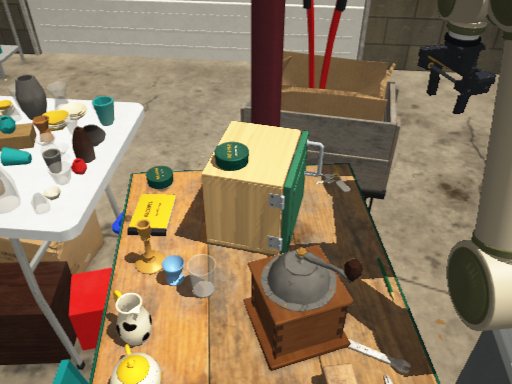

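View pics/top0.png

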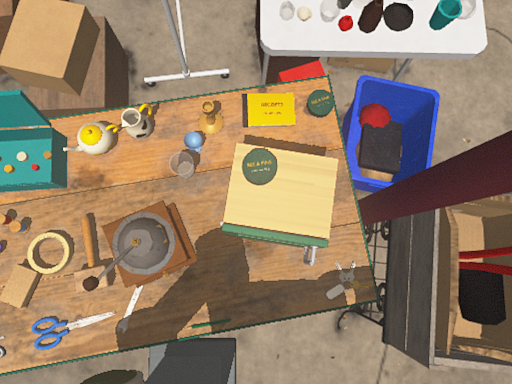

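The side picture shows the cupboard at (255,190), its green door facing right and the handle at (315,150). The top picture shows the door's edge at (275,235), the handle at (310,255) and the tin at (260,167). The networks' positions agree with the pictures. The door is shut and the cupboard's yaw is about -0.15. I'll refine the pose from depth.

```bash
cat > h.py <<'E'
from bench import *
import numpy as np,cv2
from scipy.spatial.transform import Rotation as Ro
def cloud(f):
    d=f["depth"];h,w=d.shape;F=h/2/np.tan(np.radians(f["vfov"])/2)
    v,u=np.mgrid[:h,:w];P=np.stack([(u-f["cx"])/F*d,(v-f["cy"])/F*d,d],-1)
    return (P-f["t"])@f["R"],d>0
E
python3 - <<'E'
from h import *
C={c:grab_frame(c) for c in("side","top")}
for c,f in C.items():
    X,ok=cloud(f); im=f["img"].astype(int)
    roi=ok&(X[...,0]>.45)&(X[...,0]<.8)&(X[...,1]>-.45)&(X[...,1]<-.1)
    g=(im[...,1]>im[...,0]+25)
    t=roi&(abs(X[...,2]-.205)<.006)
    for nm,m in(("wood+door",t),("wood",t&~g)):
        r=cv2.minAreaRect(X[m][:,:2].astype(np.float32)*1000)
        print(c,nm,m.sum(),r,np.median(X[m][:,2])); print(np.round(cv2.boxPoints(r)).tolist())
    hd=ok&(X[...,0]>.45)&(X[...,0]<.56)&(X[...,1]>-.39)&(X[...,1]<-.31)&(X[...,2]>.165)&(X[...,2]<.2)&~g
    print("bar",hd.sum(),np.round(np.median(X[hd],0),4),np.round(X[hd].min(0),3),np.round(X[hd].max(0),3))
    for n,(a,b) in {"front/top z>0.1, x<.5":((.25,.5),(-.5,.1)),"right":((.4,.9),(-.7,-.42)),"left":((.4,.7),(-.13,.1))}.items():
        m=ok&(X[...,0]>a[0])&(X[...,0]<a[1])&(X[...,1]>b[0])&(X[...,1]<b[1])&(X[...,2]>.1)
        if m.sum(): print(n,m.sum(),np.round(np.percentile(X[m],[1,99],axis=0),3).tolist())
E
```

```text
side wood+door 4259 ((645.5333862304688, -278.7454833984375), (224.7455291748047, 189.44219970703125), 81.29564666748047) 0.2048403720921244
[[535.0, -375.0], [722.0, -404.0], [756.0, -182.0], [569.0, -153.0]]
side wood 3788 ((650.932861328125, -279.5721435546875), (224.7455291748047, 178.51747131347656), 81.29564666748047) 0.2048403814168996
[[546.0, -377.0], [722.0, -404.0], [756.0, -182.0], [580.0, -155.0]]
bar 118 [ 0.5171 -0.3427  0.1871] [ 0.5   -0.374  0.165] [ 0.559 -0.337  0.199]
front/top z>0.1, x<.5 11164 [[0.251, -0.467, 0.124], [0.496, 0.098, 0.592]]
right 5539 [[0.407, -0.668, 0.103], [0.689, -0.535, 0.44]]
left 5941 [[0.46, -0.065, 0.103], [0.63, 0.097, 0.256]]
top wood+door 8339 ((645.22607421875, -279.5852966308594), (220.446533203125, 189.9393768310547), 80.91180419921875) 0.20477216404451018
[[534.0, -373.0], [722.0, -403.0], [756.0, -186.0], [569.0, -156.0]]
top wood 7611 ((645.22607421875, -279.5852966308594), (220.446533203125, 189.9393768310547), 80.91180419921875) 0.20477959584744568
[[534.0, -373.0], [722.0, -403.0], [756.0, -186.0], [569.0, -156.0]]
bar 135 [ 0.5239 -0.3443  0.1903] [ 0.499 -0.369  0.166] [ 0.559 -0.31   0.199]
front/top z>0.1, x<.5 1722 [[0.288, -0.046, 0.125], [0.5, 0.09, 0.258]]
right 7660 [[0.409, -0.666, 0.103], [0.683, -0.537, 0.525]]
left 4778 [[0.46, -0.07, 0.126], [0.629, 0.094, 0.257]]
```

```bash
cat >> h.py <<'E'
H=np.array([.5865,-.156]);YAW=-.155
def pose(th,x,y,z,flip):
    a=YAW-th; c,s=np.cos(a),np.sin(a)
    p=np.array([H[0]+c*x-s*y,H[1]+s*x+c*y,z])
    return p,(Ro.from_euler("z",a+flip*np.pi)*Ro.from_rotvec([np.pi,0,0])).as_rotvec()
def st(m=""):
    s=sense();print(m,round(s["time_s"],2),"tcp",np.round(s["tcp_pos"],4),"F",np.round(s["contact_force"],1),"op",round(s["opening"],3),"gf",round(float(np.max(s["grasp_force"])),1));return s
E
python3 - <<'E'
from h import *
for fl in(0,1):
  for a in[(0,-.051,-.198,.27),(0,-.051,-.198,.153),(.25,-.051,-.198,.153),(.25,.012,-.165,.16),(1.25,.009,-.165,.19),(1.25,.03,-.165,.28)]:
    q=inverse_kinematics(*pose(*a,fl));print(fl,a,None if q is None else np.round(q,2))
E
```

```text
0 (0, -0.051, -0.198, 0.27) [-0.79  0.48  1.12  0.    1.54  0.94]
0 (0, -0.051, -0.198, 0.153) [-0.79  0.55  1.31  0.    1.28  0.94]
0 (0.25, -0.051, -0.198, 0.153) [-0.81  0.45  1.48  0.    1.21  1.16]
0 (0.25, 0.012, -0.165, 0.16) [-0.72  0.56  1.28  0.    1.3   1.26]
0 (1.25, 0.009, -0.165, 0.19) [-0.68  0.21  1.71  0.    1.22  2.3 ]
0 (1.25, 0.03, -0.165, 0.28) [-0.71  0.17  1.52  0.    1.45  2.27]
1 (0, -0.051, -0.198, 0.27) [-0.79  0.48  1.12 -0.    1.54 -2.2 ]
1 (0, -0.051, -0.198, 0.153) [-0.79  0.55  1.31 -0.    1.28 -2.2 ]
1 (0.25, -0.051, -0.198, 0.153) [-0.81  0.45  1.48  0.    1.21 -1.98]
1 (0.25, 0.012, -0.165, 0.16) [-0.72  0.56  1.28  0.    1.3  -1.89]
1 (1.25, 0.009, -0.165, 0.19) [-0.68  0.21  1.71  0.    1.22 -0.84]
1 (1.25, 0.03, -0.165, 0.28) [-0.71  0.17  1.52  0.    1.45 -0.87]
```

Run:
```python
from h import *
p,o=pose(0,-.051,-.198,.29,0); goto(p,o); st("above")
p,o=pose(0,-.051,-.198,.153,0); print(move_straight(p,.12,threshold=6)); st("down")
close(); st("closed")
for th in np.arange(.04,.33,.04):
    p,o=pose(th,-.051,-.198,.153,0)
    hit=move_straight(p,.025,frame=o,threshold=6); s=st(f"{th:.2f} {hit}")
    if hit: break
```

```text
above 2.24 tcp [ 0.5049 -0.3443  0.2897] F [-0.2 -0.5 -0.3] op 0.999 gf 0.0
False
down 3.53 tcp [ 0.5058 -0.344   0.1538] F [ 0.1 -0.1  0.4] op 1.0 gf 0.0
closed 4.71 tcp [ 0.5052 -0.3447  0.153 ] F [-2.5 -4.  -1.6] op 0.103 gf 30.0
0.04 False 5.18 tcp [ 0.4975 -0.3412  0.153 ] F [-2.5 -4.9 -0.2] op 0.103 gf 30.0
0.08 False 5.66 tcp [ 0.4902 -0.3374  0.153 ] F [-3.  -4.3 -0.6] op 0.104 gf 30.0
0.12 False 6.13 tcp [ 0.4831 -0.3334  0.153 ] F [-2.8 -4.6 -0.6] op 0.103 gf 30.0
0.16 False 6.61 tcp [ 0.4761 -0.3291  0.153 ] F [-2.8 -4.7 -0.5] op 0.103 gf 30.0
0.20 False 7.08 tcp [ 0.4693 -0.3245  0.153 ] F [-4.6 -3.   0. ] op 0.103 gf 30.0
0.24 True 7.36 tcp [ 0.4663 -0.3224  0.153 ] F [ 1.7 -1.9  0.4] op 0.1 gf 30.0
```

Run:
```python
from h import *
release(); st("rel")
p,o=pose(.2185,-.051,-.198,.26,0); p[:2]=sense()["tcp_pos"][:2]; move_straight(p,.15)
p,o=pose(.2185,-.2,-.198,.30,0); goto(p,o)
for c in("side","top"):
    f=grab_frame(c); cv2.imwrite(f"pics/{c}1.png",cv2.resize(f["img"][110:290,190:370,::-1],None,fx=3,fy=3))
    for n in["hinge","handle","hook"]:
        for d in pinpoint(n,c)[:1]:
            r=np.array(d["centre"]); v=r[:2]-H; a=YAW-.2185
            print(c,n,np.round(r,4),round(d["score"],2),"doorframe",np.round(Ro.from_euler("z",-a).apply([*v,r[2]]),4))
    X,ok=cloud(f); im=f["img"].astype(int)
    g=ok&(im[...,1]>im[...,0]+25)&(abs(X[...,2]-.205)<.005)&(X[...,0]<.6)&(X[...,0]>.45)&(X[...,1]<-.14)&(X[...,1]>-.4)
    if g.sum(): print(g.sum(),cv2.minAreaRect(X[g][:,:2].astype(np.float32)*1000))
st()
```

```text
rel 8.57 tcp [ 0.4658 -0.3222  0.1524] F [0.9 0.4 0.1] op 0.998 gf 0.0
side hinge [ 0.5924 -0.1569  0.203 ] 0.79 doorframe [0.0058 0.0013 0.203 ]
side handle [ 0.4676 -0.3235  0.1811] 0.65 doorframe [-0.0496 -0.1993  0.1811]
side hook [ 0.5426 -0.3213  0.1827] 0.66 doorframe [ 0.0194 -0.1699  0.1827]
440 ((536.493408203125, -258.00177001953125), (221.4041748046875, 16.035337448120117), 68.4552993774414)
top hinge [ 0.5878 -0.1567  0.2029] 0.76 doorframe [ 1.500e-03 -2.000e-04  2.029e-01]
top handle [ 0.4681 -0.3238  0.1815] 0.94 doorframe [-0.049  -0.1994  0.1815]
top hook [ 0.544  -0.3175  0.1837] 0.44 doorframe [ 0.0194 -0.1659  0.1837]
467 ((535.6721801757812, -258.7209777832031), (217.11581420898438, 15.39642333984375), 68.51290130615234)
 10.5 tcp [ 0.3283 -0.2675  0.2997] F [-0.3  0.1 -0.3] op 0.997 gf 0.0
```

View pics/top1.png

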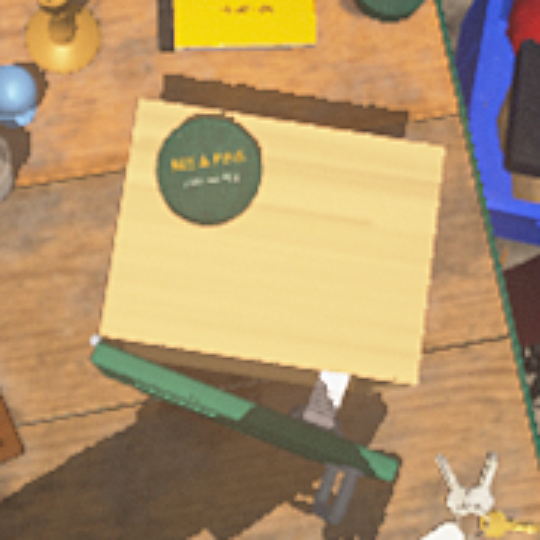

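Gap, white hook (330,395) and its pad are visible in the top crop, with the door at 12.5° (0.2185 rad) as computed. Next I'll close the fingers and press.

Run:
```python
from h import *
close()
T=.2185
goto(*pose(T,.0165,-.165,.25,0)); st("over")
p,o=pose(T,.0165,-.165,.19,0); print(move_straight(p,.05,frame=o,threshold=5)); pause(.3); s0=st("in gap")
z=.190
while z>.158:
    z-=.004
    p,o=pose(T,.0165,-.165,z,0); hit=move_straight(p,.005,threshold=5-max(0,sense()["contact_force"][2]-s0["contact_force"][2])*.8); st(f"{z:.3f} {hit}")
    if hit: break
```

```text
over 12.7 tcp [ 0.5411 -0.3159  0.2508] F [-0.3 -0.2  0.8] op 0.002 gf 0.0
False
in gap 14.35 tcp [ 0.5417 -0.3156  0.1901] F [ 0.5 -0.5 -0.2] op 0.007 gf 0.0
0.186 False 15.3 tcp [ 0.5417 -0.3157  0.186 ] F [ 0.5  0.  -0.1] op 0.006 gf 0.0
0.182 False 16.25 tcp [ 0.5417 -0.3157  0.182 ] F [ 0.5 -0.1  0.9] op 0.007 gf 0.0
0.178 False 17.2 tcp [ 0.5417 -0.3157  0.1781] F [ 0.3  0.8 -1. ] op 0.004 gf 0.0
0.174 False 18.15 tcp [ 0.5417 -0.3157  0.174 ] F [-0.1  0.6 -0.1] op 0.003 gf 0.0
0.170 False 19.1 tcp [ 0.5417 -0.3157  0.1701] F [ 0.1 -0.4  0.3] op 0.005 gf 0.0
0.166 False 20.05 tcp [ 0.5417 -0.3157  0.166 ] F [-0.  -0.4 -0.3] op 0.002 gf 0.0
0.162 False 21.0 tcp [ 0.5417 -0.3157  0.162 ] F [ 0.2 -0.   0.3] op 0.006 gf 0.0
0.158 False 21.95 tcp [ 0.5417 -0.3157  0.1581] F [-0.6  0.1  1.4] op 0.007 gf 0.8
```

Run:
```python
from h import *
pause(.3);st()
a=[]
for c in("side","top"):
    f=grab_frame(c); a.append(cv2.resize(f["img"][110:280,220:350,::-1],None,fx=3,fy=3,interpolation=cv2.INTER_CUBIC))
    for n in["handle","hook"]:
        for d in pinpoint(n,c)[:1]: print(c,n,np.round(d["centre"],4),round(d["score"],2))
cv2.imwrite("pics/b2.png",np.hstack(a))
```

```text
22.25 tcp [ 0.5417 -0.3156  0.158 ] F [-0.1  0.4  1.9] op 0.01 gf 0.8
side handle [ 0.4661 -0.3254  0.1777] 0.76
side hook [ 0.7419 -0.0517  0.0023] 0.61
top handle [ 0.4683 -0.3246  0.1812] 0.93
```

View pics/b2.png

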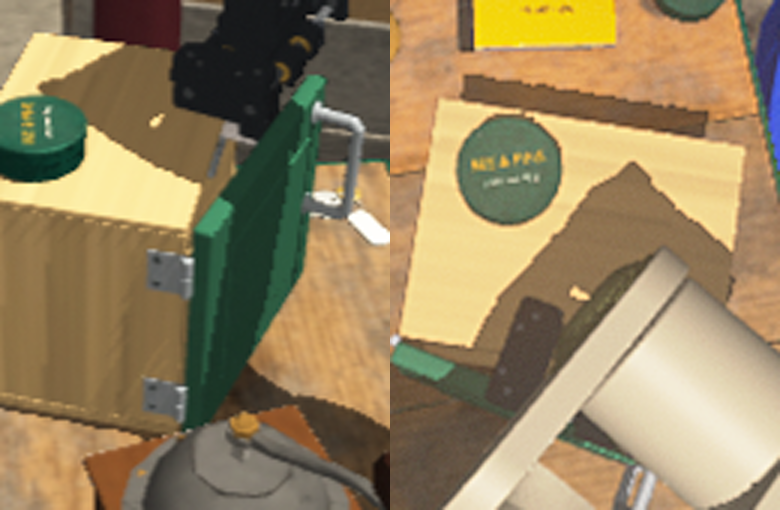

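View pics/side1.png

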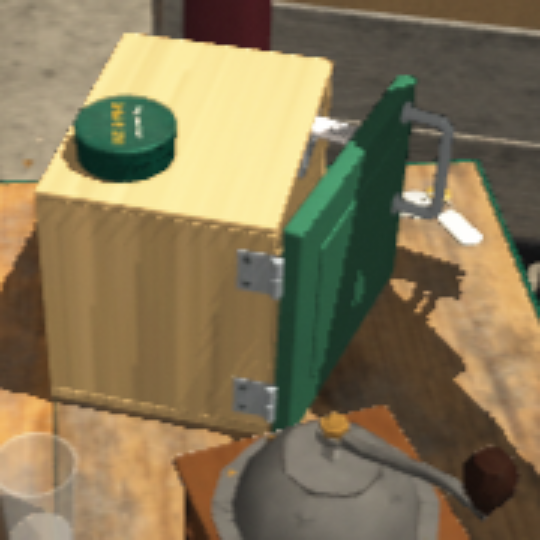

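```bash
cat >> h.py <<'E'
def avgF(n=6):
    a=[]
    for _ in range(n): pause(.03); a.append(sense()["contact_force"])
    return np.mean(a,0)
E
python3 - <<'E'
from h import *
print(np.round(avgF(),2))
for z in np.arange(.1565,.1495,-.0015):
    p,o=pose(.2185,.0165,-.165,z,0); hit=move_straight(p,.005,threshold=4.5); F=avgF(); print(round(z,4),hit,np.round(F,2),np.round(sense()["tcp_pos"],4))
    if hit or F[2]>5.5: break
st()
E
```

```text
[0.03 0.55 1.6 ]
0.1565 False [0.56 0.22 1.58] [ 0.5417 -0.3157  0.1565]
0.155 False [0.52 0.31 1.75] [ 0.5417 -0.3157  0.155 ]
0.1535 False [ 0.73 -0.15  2.11] [ 0.5417 -0.3156  0.1535]
0.152 True [-0.79  0.56  4.86] [ 0.5417 -0.3157  0.1534]
 25.14 tcp [ 0.5417 -0.3157  0.1534] F [-1.4  0.8  5.1] op -0.002 gf 2.7
```

Run:
```python
from h import *
T=.2185;z=.1539
p,o=pose(T,.0165,-.165,z,0); move_straight(p,.005); print(np.round(avgF(),2))
p,o=pose(T,.0095,-.165,z,0); print(move_straight(p,.02,threshold=6),np.round(avgF(),2))
for d in np.arange(.03,.22,.03):
    p,o=pose(T+d,.009,-.165,z,0); hit=move_straight(p,.02,frame=o,threshold=6); s=st(f"{d:.2f} {hit}")
    if hit: break
```

```text
[0.77 0.03 2.35]
False [-1.22 -0.63  1.64]
0.03 False 26.79 tcp [ 0.5298 -0.3112  0.1539] F [-1.2 -0.1  2.7] op 0.001 gf 1.0
0.06 False 27.19 tcp [ 0.5252 -0.3094  0.1539] F [ 0.5 -0.5  2.2] op 0.007 gf 1.0
0.09 False 27.59 tcp [ 0.5206 -0.3075  0.1539] F [-0.   0.   2.4] op 0.007 gf 1.0
0.12 False 27.99 tcp [ 0.5161 -0.3054  0.1539] F [-0.5  0.7  1.5] op 0.002 gf 1.0
0.15 False 28.39 tcp [ 0.5116 -0.3033  0.1539] F [-0.3  1.3  2. ] op -0.0 gf 1.0
0.18 False 28.79 tcp [ 0.5072 -0.301   0.1539] F [-1.   0.3  2.1] op 0.002 gf 1.0
0.21 False 29.19 tcp [ 0.5029 -0.2985  0.1539] F [-0.3  1.2  1.8] op 0.009 gf 1.0
```

Run:
```python
from h import *
for c in("side","top"):
    f=grab_frame(c)
    if c=="side": cv2.imwrite("pics/s3.png",cv2.resize(f["img"][110:290,190:370,::-1],None,fx=3,fy=3))
    for d in pinpoint("handle",c)[:1]:
        v=np.array(d["centre"])[:2]-H; print(c,np.round(d["centre"],4),round(d["score"],2),"theta",YAW-(np.arctan2(v[1],v[0])-np.arctan2(-.198,-.051)))
```

```text
side [ 0.4321 -0.2896  0.1778] 0.73 theta 0.4503992249265789
top [ 0.4308 -0.2875  0.1792] 0.66 theta 0.46236544512930755
```

View pics/s3.png

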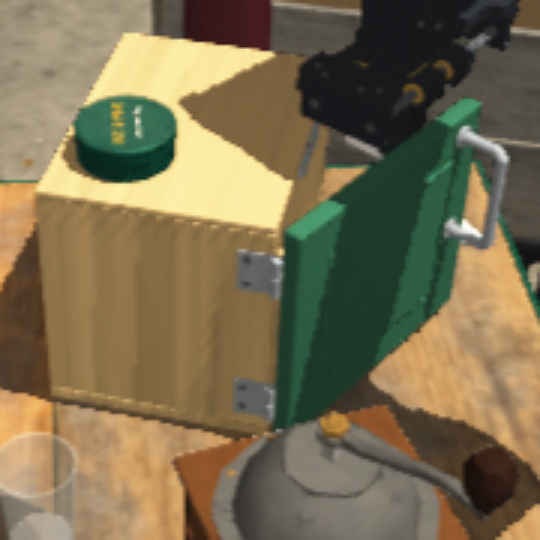

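The side crop shows the door well past the cupboard front, with the handle at (490,190). The door is at about 0.455 rad, so the hook is out of its keeper. I'll let the hook rise and push the door on from inside.

Run:
```python
from h import *
T=.4285
p,o=pose(T,.010,-.165,.182,0); move_straight(p,.03,threshold=8); st("up")
for th in np.arange(.5,1.26,.075):
    p,o=pose(th,.009,-.165,.182,0); hit=move_straight(p,.04,frame=o,threshold=8)
    if hit: st(f"hit {th}"); break
st("pushed")
p,o=pose(th,.030,-.165,.182,0); move_straight(p,.05)
p,o=pose(th,.030,-.165,.33,0); move_straight(p,.15); st("clear")
for c in("side","top"):
    f=grab_frame(c); cv2.imwrite(f"pics/{c}4.png",f["img"][:,:,::-1])
    for n in("handle","hinge","wax_tin","egg_cup","tumbler"):
        for d in pinpoint(n,c)[:1]:
            v=np.array(d["centre"])[:2]-H; print(c,n,np.round(d["centre"],4),round(d["score"],2),"theta",YAW-(np.arctan2(v[1],v[0])-np.arctan2(-.198,-.051)) if n=="handle" else "")
```

```text
up 30.48 tcp [ 0.5039 -0.2992  0.1818] F [ 0.   1.1 -0.4] op 0.006 gf 0.0
pushed 35.52 tcp [ 0.4253 -0.1923  0.182 ] F [ 0.2 -0.  -0.7] op 0.003 gf 0.0
clear 37.23 tcp [ 0.4285 -0.2126  0.3292] F [-0.3 -0.5 -0.9] op 0.004 gf 0.0
side handle [ 0.3847 -0.1338  0.1792] 0.7 theta -5.009915641973614
side hinge [ 0.5951 -0.1574  0.2026] 0.56 theta 
side wax_tin [ 0.6995 -0.239   0.2057] 0.72 theta 
side egg_cup [ 0.7971 -0.078  -0.0032] 0.89 theta 
side tumbler [ 0.8007 -0.0777 -0.0033] 0.67 theta 
top hinge [ 0.588  -0.1563  0.2042] 0.6 theta 
top wax_tin [ 0.6994 -0.2342  0.2041] 0.64 theta 
top egg_cup [ 0.8068 -0.074  -0.0027] 0.8 theta 
top tumbler [ 7.386e-01 -5.510e-02  5.000e-04] 0.76 theta
```

View pics/side4.png

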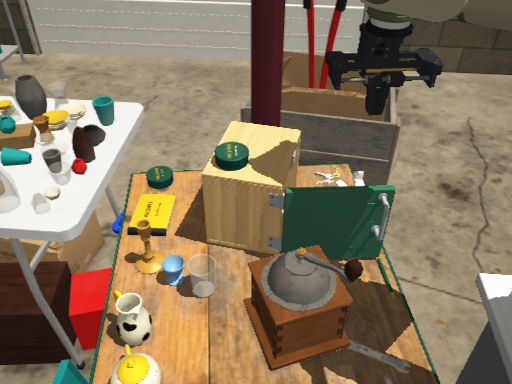

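The door stands open at about 1.27 rad (73°), the handle is at (380,215), the bystanders are in place and the gripper is clear at (385,70).

```bash
python3 -c "
from bench import *
print(close_job())"
```

```text
the job is handed in; nothing more can be done
None
```

The job is handed in: the hook was released and the door stands open at about 73°, with the bystanders still in place, the robot clear, and about 37 s of the 61 s used.

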